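# Bring the tall bottle under the autosampler probe and lower the probe into it

### The arm

A 7-joint arm with a two-finger parallel gripper is mounted at the origin on the work surface. World frame = base frame: x ahead of the robot, y to its left, z up, the work surface at z = 0. Lengths are in mm, angles in rad, forces in N, time in s.
With the tool pointing down it reaches from about 425 to 875 mm from the base axis. Payload 4.7 kg.
Tool frame: the origin (TCP) lies on the centre line of the jaws, within the pads' length; the fingertips stand 8 mm ahead of it and the grasp point (between the pads) lies 11 mm behind it; z points along the fingers, y is the line along which they close (so a half turn about z gives the same grasp; the last joint's range is limited). The gripper opens to 85 mm and grips with 20 to 120 N. Pads are 22 mm wide; open, the fingers measure 114 mm over their backs; the gripper's body (76 mm by 85 mm) begins 54 mm behind the grasp point. The pads swing forward as they close: fully open they stand 13 mm farther back than shut.
Start: joints at [-1.21, 0.321, -0.07, 1.45, 0.023, 1.371, -0.057], TCP at [220.955, 611.312, 239.349] pointing down, gripper open.
Joint ranges: [-2.86, 2.86], [-0.3, 2.09], [-1.38, 1.24], [0.06, 2.45], [-1.56, 4.7], [0.09, 2.05], [-2.69, 2.69]. Speed limits (rad/s): [2.57, 2.57, 3.14, 3.14, 3.14, 3.14, 3.14].

### API

Orientations are given as a unit quaternion [x, y, z, w].
In Python, from bench import arm, viewer, job_done gives the robot as it stands.
- The arm moves only by the tool jog_arm, never from a script. Its argument "steps" is a list of rows, each a list of 4 numbers: the shift along the world's x, y, z as a fraction of full scale, then the turn about the world's z as a fraction of full scale. A call has 1 to 12 rows; each row is the pose to reach, as a shift and turn from the pose commanded when the call began; what a row does not reach only later rows make up. Full scale, the value 1, is 0.25 m for a shift and 0.5 rad for a turn. A row lasts 1/10 s, in which the tool goes at most 50 mm and 8.59 degrees, less where a joint would pass 70% of its speed; a pose out of reach is approached as far as the arm can. A call with a number of a shift or a turn outside -1 to 1 is refused whole. A call with a gripper value outside its range is refused whole. "gripper" is the gripper's target within -1 to 1 (fully open at 1, half-way at 0, shut at -1), set as the call begins (left out, the last holds). The fingers move at their own pace and stop on an object; "force" is the grip in N (left out, the last holds). Time passes only in rows, so rows that repeat a pose let the fingers close. It gives the time, the measured TCP pose, the force, the opening and the grip force at its end, in the units of the state.
- arm.get_state(): the state, without advancing time (a new reading comes with each control period).
- viewer.camera(name): name is "scene" or "top"; returns the picture (384x512x3 uint8, blue, green, red); there is no depth.
- viewer.camera_model(name): a dict with "camera_matrix" (3x3 intrinsics, pixels), "distortion" ([k1, k2, p1, p2, k3] as OpenCV has them; the pictures are not rectified), "R" (3x3) and "t" (3): a world point X has camera coordinates R X + t. Camera axes: x right, y down, z forward; pixel columns grow to the right and rows downward; lengths in mm; the calibration is good to about 2 mm. A picture is of the moment at which its call begins. camera_model takes no time and is no camera call.
- job_done(): hands the job in; it is judged then, once.
The state is a dict: "clock": time; "q": joint angles; "joint_vel": joint speeds; "joint_efforts": joint torques, N m; "tcp_pos": TCP position; "ee_rot": TCP orientation; "force": force on the tool from outside, world axes, zero at the start; "torque": the same for the moment, N m; "grip_width": finger opening in mm; "finger_force": force on a finger pad.
Only numpy, scipy, OpenCV 4.12 (cv2) and the standard library are available. Lean on these libraries where they do the work, as an engineer would, in place of code of your own. Each camera call takes 0.05 s, during which the arm holds its last target. There are 200 camera calls.

### The job

Turn the sample carousel clockwise (seen from above) by pushing on the upright pegs along its rim, until the tall open bottle faces the front and comes gently to rest against the steel stop blade of the sampling head. Then press the probe's black button straight down until the probe is fully down inside the bottle, and let go. Feel your way and never push hard on the carousel or the probe, do not touch the bottle or the jars, and leave everything else on the bench alone.

Things in the scene. Friction and masses are not known exactly. Their poses are not given: they have to be found in the camera images.
- sampler: The autosampler's fixed white plinth. Origin on the carousel's vertical axis, at bench level. Its own -x axis points to the front (roughly towards the robot), where the sampling head stands: a post 160 to 212 mm from the axis and an arm reaching inwards over the carousel, underside 181 mm above the bench. Post, arm, stop blade and probe are one unit, the head.
- station (a point): Nominal front station, fixed to the plinth: 90 mm from the axis, level with the pocket floors (45 mm above the bench). The head is clamped by hand and really stands up to 11 mm to either side of it along the rim (turned about the carousel's axis); this offset is not measured. When the bottle touches the stop blade it is right under the probe, with about 4 mm play at its mouth.
- stop (a point): Nominal (same unmeasured offset) centre of the lower edge of the stop blade's face: a radial steel plate 4 mm thick, 40 mm wide, 104 to 206 mm above the bench, its face 22 mm past the probe's axis in the clockwise direction. Jars and pegs pass beneath or outside it; only the tall bottle runs up against it. On contact the pushing force climbs steeply within 1 to 2 mm.
- carousel: Grey turntable, 312 mm across, on a stiff bearing: turns about its z axis, takes 0.5 Nm (about 3.5 N at a peg), stays where left. Origin on the axis 32 mm above the bench, disc top at 45 mm. Six square pockets (51.5 mm outside, 45.5 inside, top 85 mm above the bench) are centred 90 mm from the axis at 0, 60, .. 300 degrees from its x axis. More than 20 N from the robot is too much.
- peg (a point): Centre of one of the six upright steel pegs on the rim, this one 30 degrees from the carousel's x axis, the others every 60 degrees. 12 mm in diameter, 140 mm from the axis, standing from the disc to 110 mm above the bench; the point is half-way up. Push a peg along the rim to turn the carousel.
- bottle: The tall open white bottle, loose in a pocket (about 1 mm play): body 44 mm in diameter up to 74 mm, neck 26 mm, 98 mm high in all, mouth bore 17 mm. Origin at the centre of its underside, 45 mm above the bench; mouth 143 mm above it. Starts 35 to 190 degrees of clockwise turning away from the front. Not to be touched by the robot.
- jar1: A low closed white jar, 44 mm in diameter, 50 mm high, loose in a carousel pocket. Origin at the centre of its underside. Not to be touched.
- jar2: A low closed white jar, 44 mm in diameter, 50 mm high, loose in a carousel pocket. Origin at the centre of its underside. Not to be touched.
- jar3: A low closed white jar, 44 mm in diameter, 50 mm high, loose in a carousel pocket. Origin at the centre of its underside. Not to be touched.
- probe (a joint): Probe travel: 0 = up (start), 0.047 m = fully down on its end stop. A 9 mm steel rod with a black button on top, 34 mm in diameter, top face 272 mm above the bench when up, 225 mm when down. Slides against about 4 to 6 N, stays where left. Up, its tip is 12 mm above the bottle's mouth; extra resistance there means it stands on the rim. More than 25 N on the button is too much.
- reagent: Bystander: amber reagent bottle, 72 mm in diameter, 160 mm high; origin at the centre of its underside.
- beaker: Bystander: glass beaker, 72 mm in diameter, 90 mm high; origin at the centre of its underside.
- jug: Bystander: white plastic measuring jug with a handle, 80 mm in diameter, 95 mm high; origin at the centre of its underside.
- spoon: Bystander: steel laboratory spoon, 150 mm long, lying flat along its x axis.

How it is judged (in metres and radians):
On the way, in this order (a step that is already met when the one before it is completed fails the run):
1. the tall bottle stands at the front station with the probe still up (horizontal distance between bottle and station below 0.0145 m and angle between bottle's own z axis and vertical below 0.12 rad and z of bottle in the frame of carousel below 0.019 m and value of joint probe below 0.006 m and angular speed of carousel below 0.05 rad/s), for 0.2 s.
2. the probe is pressed fully down into the bottle (horizontal distance between bottle and station below 0.0145 m and angle between bottle's own z axis and vertical below 0.12 rad and z of bottle in the frame of carousel below 0.019 m and value of joint probe above 0.0445 m), for 0.2 s.
At the end, for the whole second after the job is handed in: Probe within 2.5 mm of its 47 mm travel, inside the tall bottle (it only goes in if the bottle is at the stop blade); bottle upright within 7 degrees in its pocket, its axis within 14.5 mm of the station point; carousel and bottle at rest (all of step 2 and angular speed of carousel below 0.05 rad/s and linear speed of bottle below 0.02 m/s); the robot touches nothing.
It fails at once if the robot pushes the carousel with more than 20 N (contact force between any of the fingers, the arm and carousel above 20 N).
It fails at once if the robot presses on the probe with more than 25 N (contact force between any of the fingers, the arm and probe above 25 N).
It fails at once if the probe is jammed onto the bottle with more than 12 N (contact force between probe and bottle above 12 N).
It fails at once if the robot touches the tall bottle or a jar (more than 1 N) (contact force between any of the fingers, the arm and bottle above 1 N or contact force between any of the fingers, the arm and jar1 above 1 N or contact force between any of the fingers, the arm and jar2 above 1 N or contact force between any of the fingers, the arm and jar3 above 1 N).
It fails at once if a jar is tipped or lifted out, or a thing on the bench beside the sampler is moved more than 20 mm ((angle between jar1's own z axis and vertical above 0.25 rad or z of jar1 in the frame of carousel above 0.03 m) or (angle between jar2's own z axis and vertical above 0.25 rad or z of jar2 in the frame of carousel above 0.03 m) or (angle between jar3's own z axis and vertical above 0.25 rad or z of jar3 in the frame of carousel above 0.03 m) or distance of any of reagent, beaker, jug, spoon from where it was at the start of the episode above 0.02 m).
It also fails if it takes over 72 s, if anything falls off the work surface, if the arm or the gripper's body presses on something with over 40 N, if the wrist force passes 120 N, or if a joint passes its speed limit or range.

## Working session

There is one attempt and no reset: what is moved stays moved. The work goes in short steps, Python scripts to look and compute and a tool call to move; the robot and the scene stay as the last step left them, time stands still between calls to the robot, and variables do not carry over. Pictures are saved under pics/ and viewed, at most 10 in all, crops included, and the job is handed in when it is done.

Besides the shell and the picture viewer there is one more tool, called after "Emit:" by a JSON object that holds its "api" and its "payload". jog_arm: Moves the arm, as the interface text tells. Shift numbers are shares of 0.25 m and turn numbers shares of 0.5 rad, none past 1 either way. Its arguments: {"type":"object","properties":{"steps":{"type":"array"},"gripper":{"type":"number"},"force":{"type":"number"}},"required":["steps"]}

```bash
mkdir -p pics; cat > h.py <<'E'
import numpy as np, cv2
from bench import arm, viewer, job_done
def proj(n,P):
    m=viewer.camera_model(n); R=np.array(m["R"],float); t=np.array(m["t"],float)
    return cv2.projectPoints(np.array(P,float).reshape(-1,1,3),cv2.Rodrigues(R)[0],t,np.array(m["camera_matrix"],float),np.array(m["distortion"],float))[0].reshape(-1,2)
def back(n,uv,z):
    m=viewer.camera_model(n); R=np.array(m["R"],float); t=np.array(m["t"],float)
    p=cv2.undistortPoints(np.array(uv,float).reshape(-1,1,2),np.array(m["camera_matrix"],float),np.array(m["distortion"],float)).reshape(-1,2)
    d=np.c_[p,np.ones(len(p))]@R; c=-R.T@t
    return c+d*((np.asarray(z,float)-c[2])/d[:,2])[:,None]
E
python3 - <<'E'
from h import *
for n in("scene","top"):
    cv2.imwrite(f"pics/{n}0.png",cv2.resize(viewer.camera(n),(800,600),interpolation=cv2.INTER_CUBIC))
    m=viewer.camera_model(n);print(n,-np.array(m["R"]).T@np.array(m["t"]))
s=arm.get_state();print(s)
E
```

```text
scene [1050.55914488 -835.78475649 1162.63732011]
top [ 191.45218391    9.59965461 1608.76825436]
{'clock': 0.1, 'q': array([-1.20991987,  0.32174529, -0.07010823,  1.45156347,  0.02258958,
        1.37082383, -0.05689482]), 'joint_vel': array([-0.00121327, -0.00173531, -0.0004719 , -0.00260007, -0.00082646,
       -0.00023002, -0.00078883]), 'joint_efforts': array([ 3.59979222e-04, -4.94876647e+01, -3.83473886e-01, -3.15208125e+01,
        1.32278987e-02,  7.41456170e-03, -4.63428898e-05]), 'tcp_pos': array([220.77832564, 610.84499328, 238.33012703]), 'ee_rot': array([ 1.72494346e-01,  9.85010118e-01, -8.69084329e-04, -1.12771033e-04]), 'force': array([ 0.42332586, -0.99450824,  0.1143022 ]), 'torque': array([-0.06212907, -0.01971004,  0.01636613]), 'finger_force': 0.0, 'grip_width': 85.33964354313018}
```

View pics/scene0.png

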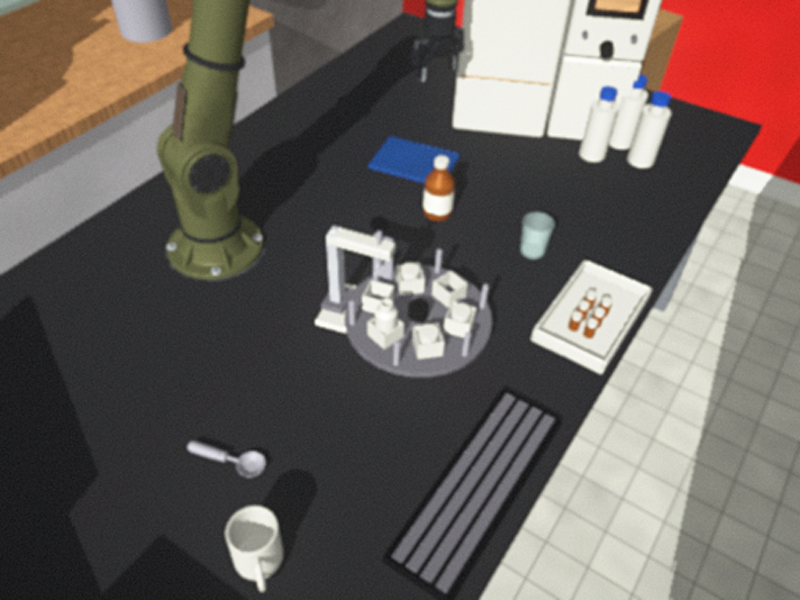

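View pics/top0.png

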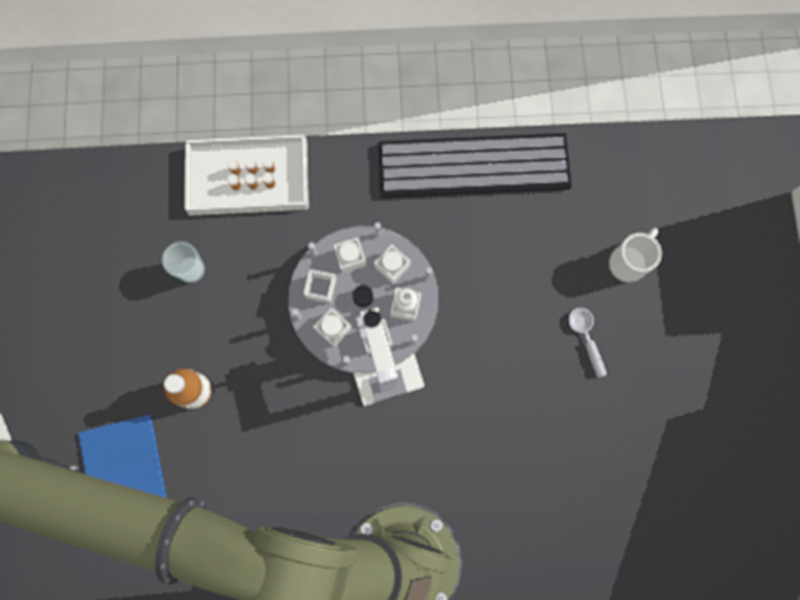

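```bash
python3 - <<'E'
from h import *
from scipy.optimize import least_squares
k=1.5625
pt=np.array([(312,246),(378,226),(430,270),(415,338),(347,360),(295,315)])/k
P=back("top",pt,110); print(P.round(0))
# order: in image clockwise => decreasing angle by 60
def mod(v): a=v[2]-np.radians(60)*np.arange(6); return np.c_[v[0]+140*np.cos(a),v[1]+140*np.sin(a)]
r=least_squares(lambda v:(mod(v)-P[:,:2]).ravel(),[P[:,0].mean(),P[:,1].mean(),0.7]);print(r.x[:2],np.degrees(r.x[2]),(r.fun.reshape(-1,2)).round(1).tolist())
c=r.x[:2]
for nm,uv,z in[("bottle mouth",(406,296),143),("button",(372,318),272),("armouter",(386,374),200),("plinth L",(363,405),10),("plinth R",(424,387),10)]:
    p=back("top",np.array([uv])/k,z)[0][:2]; d=p-c; print(nm,p.round(1),"r",np.hypot(*d).round(1),"ang",np.degrees(np.arctan2(d[1],d[0])).round(1))
print(arm.get_state()["clock"])
im=viewer.camera("top"); 
u,v=proj("top",[[c[0],c[1],80]])[0].astype(int); cr=im[v-60:v+80,u-65:u+65]
cv2.imwrite("pics/top_crop.png",cv2.resize(cr,None,fx=4.2,fy=4.2,interpolation=cv2.INTER_CUBIC)); print(u-65,v-60)
E
```

```text
[[631. 149. 110.]
 [666.  14. 110.]
 [569. -85. 110.]
 [433. -48. 110.]
 [396.  88. 110.]
 [491. 187. 110.]]
[531.02606574  50.93276799] 45.23951475018455 [[-1.3, 0.9], [0.1, 0.8], [-1.2, 1.2], [-0.5, -0.9], [-0.5, -1.0], [3.4, -1.0]]
bottle mouth [511.  -33.5] r 86.7 ang -103.3
button [446.3  32.3] r 86.8 ang -167.6
armouter [354.5  12.6] r 180.6 ang -167.8
plinth L [315.   63.5] r 216.4 ang 176.7
plinth R [345.6 -64.2] r 218.2 ang -148.2
0.1
167 128
```

View pics/top_crop.png

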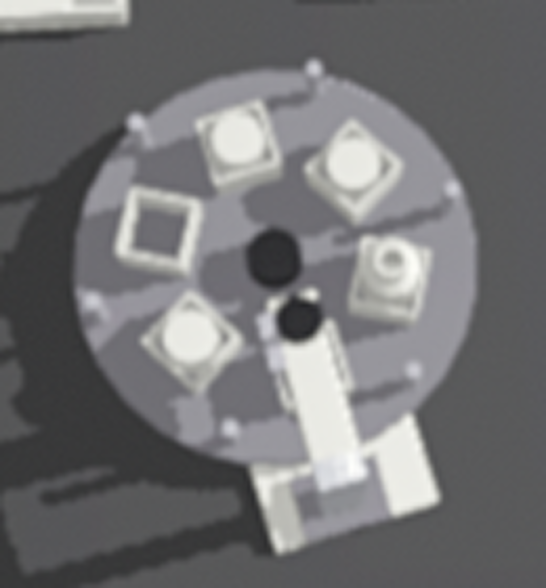

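The top crop shows the bottle at (392,262), the button at (298,320), and the pegs at (137,122), (314,68), (452,188), (413,370), (230,428) and (92,305). The peg fit has 1–3 mm residuals: axis (531, 51), and the bottle needs about 63° clockwise. I'll push the left-hand peg at 105°, away from the head.

Emit:
{"api": "jog_arm", "payload": {"steps": [[0.08, -0.14, 0, 0.1], [0.16, -0.29, 0, 0.2], [0.24, -0.43, 0, 0.3], [0.33, -0.58, 0, 0.4], [0.41, -0.72, 0, 0.5], [0.49, -0.87, 0, 0.6], [0.49, -0.87, 0, 0.6]], "gripper": -1, "force": 40}}

```text
clock: 0.85
tcp_pos: [347.8, 387.7, 239.4]
ee_rot: [0.028, 1.0, -0.001, 0.001]
force: [0.9, 0.4, -0.5]
grip_width: 0.2
finger_force: 0.0
```

Emit:
{"api": "jog_arm", "payload": {"steps": [[0.08, -0.14, 0, 0.1], [0.16, -0.29, 0, 0.2], [0.24, -0.43, 0, 0.3], [0.33, -0.58, 0, 0.4], [0.41, -0.72, 0, 0.5], [0.49, -0.87, 0, 0.6], [0.49, -0.87, 0, 0.6], [0.49, -0.87, 0, 0.6]]}}

```text
clock: 1.65
tcp_pos: [466.1, 175.8, 239.2]
ee_rot: [-0.125, 0.992, 0.0, -0.0]
force: [0.2, 0.1, 0.5]
grip_width: -0.1
finger_force: 0.0
```

```bash
python3 - <<'E'
from h import *
a=viewer.camera("scene");b=viewer.camera("top")
cv2.imwrite("pics/both1.png",np.hstack([cv2.resize(a[80:280,120:370],(400,320)),cv2.resize(b[80:280,120:370],(400,320))]))
s=arm.get_state();print(s["clock"],s["tcp_pos"],s["ee_rot"],s["force"],s["grip_width"])
E
```

```text
1.75 [465.31688695 177.65503127 239.14516737] [-1.26978964e-01  9.91905342e-01  2.56993779e-04 -2.62136969e-04] [-0.10765078  0.01708853  0.04721309] 0.06413809582148418
```

View pics/both1.png

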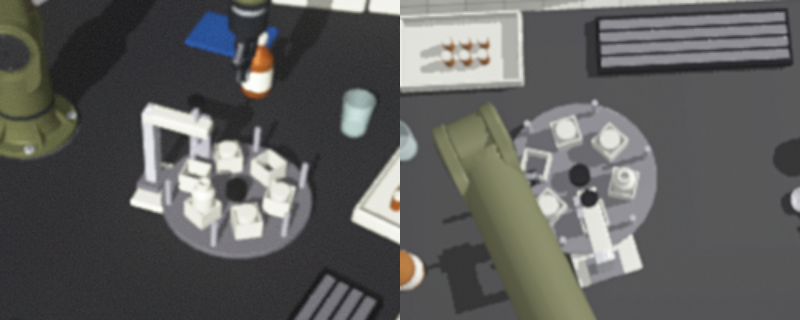

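The right half shows the forearm high over the left of the carousel, with the wrist near crop (470,150). In the left half the gripper appears at (243,70), above the carousel's left side. I'll check that projection, then descend behind the peg.

```bash
python3 - <<'E'
from h import *
print((proj("scene",[[465.3,177.6,231]])-[120,80])*1.6)
c=np.array([531,51.]);s0=np.array([466,176.3])
for a in range(117,59,-3):
    p=c+141.5*np.array([np.cos(np.radians(a)),np.sin(np.radians(a))]); print(a,((p-s0)/250).round(3),p.round(1))
E
```

```text
[[242.38921053  79.12273733]]
117 [0.003 0.003] [466.8 177.1]
114 [0.03  0.016] [473.4 180.3]
111 [0.057 0.027] [480.3 183.1]
108 [0.085 0.037] [487.3 185.6]
105 [0.114 0.046] [494.4 187.7]
102 [0.142 0.052] [501.6 189.4]
99 [0.171 0.058] [508.9 190.8]
96 [0.201 0.062] [516.2 191.7]
93 [0.23  0.064] [523.6 192.3]
90 [0.26  0.065] [531.  192.5]
87 [0.29  0.064] [538.4 192.3]
84 [0.319 0.062] [545.8 191.7]
81 [0.349 0.058] [553.1 190.8]
78 [0.378 0.052] [560.4 189.4]
75 [0.406 0.046] [567.6 187.7]
72 [0.435 0.037] [574.7 185.6]
69 [0.463 0.027] [581.7 183.1]
66 [0.49  0.016] [588.6 180.3]
63 [0.517 0.003] [595.2 177.1]
60 [ 0.543 -0.011] [601.8 173.5]
```

Emit:
{"api": "jog_arm", "payload": {"steps": [[0, 0, -0.1, 0], [0, 0, -0.2, 0], [0, 0, -0.3, 0], [0, 0, -0.4, 0], [0, 0, -0.5, 0], [0, 0, -0.56, 0], [0, 0, -0.6, 0], [0, 0, -0.6, 0]]}}

```text
clock: 2.55
tcp_pos: [464.6, 177.1, 88.1]
ee_rot: [-0.127, 0.992, -0.0, -0.001]
force: [-0.0, -0.2, 0.1]
grip_width: 0.3
finger_force: 0.0
```

Emit:
{"api": "jog_arm", "payload": {"steps": [[0.01, 0.005, 0, 0], [0.019, 0.01, 0, 0], [0.028, 0.014, 0, 0], [0.036, 0.018, 0, 0], [0.044, 0.022, 0, 0], [0.052, 0.025, 0, 0], [0.06, 0.028, 0, 0], [0.068, 0.031, 0, 0], [0.076, 0.034, 0, 0], [0.085, 0.037, 0, 0]]}}

```text
clock: 3.55
tcp_pos: [486.3, 185.2, 89.1]
ee_rot: [-0.126, 0.992, -0.0, -0.001]
force: [-3.6, -1.6, 2.9]
grip_width: 0.2
finger_force: 1.9
```

Emit:
{"api": "jog_arm", "payload": {"steps": [[0.01, 0.003, 0, -0.03], [0.024, 0.008, 0, -0.08], [0.038, 0.012, 0, -0.13], [0.057, 0.016, 0, -0.2], [0.076, 0.019, 0, -0.27], [0.096, 0.022, 0, -0.34], [0.116, 0.025, 0, -0.42], [0.135, 0.026, 0, -0.49], [0.155, 0.027, 0, -0.56], [0.175, 0.028, 0, -0.63], [0.195, 0.028, 0, -0.7], [0.215, 0.027, 0, -0.77]]}}

```text
clock: 4.75
tcp_pos: [541.2, 193.6, 89.2]
ee_rot: [0.067, 0.998, 0.001, 0.0]
force: [-2.9, 4.1, -1.0]
grip_width: 0.3
finger_force: 2.0
```

Emit:
{"api": "jog_arm", "payload": {"steps": [[0.019, -0.002, 0, -0.07], [0.034, -0.004, 0, -0.12], [0.048, -0.006, 0, -0.17], [0.063, -0.008, 0, -0.22], [0.078, -0.011, 0, -0.28], [0.092, -0.014, 0, -0.33], [0.106, -0.018, 0, -0.38], [0.121, -0.022, 0, -0.43], [0.135, -0.026, 0, -0.49], [0.149, -0.031, 0, -0.54], [0.156, -0.033, 0, -0.56], [0.156, -0.033, 0, -0.56]]}}

```text
clock: 5.95
tcp_pos: [580.7, 183.2, 89.5]
ee_rot: [0.205, 0.979, -0.0, 0.001]
force: [-0.4, 1.4, 0.4]
grip_width: -0.1
finger_force: 0.9
```

```bash
python3 - <<'E'
from h import *
a=viewer.camera("scene");b=viewer.camera("top")
cv2.imwrite("pics/both2.png",np.hstack([cv2.resize(a[110:260,190:340],(400,400),interpolation=2),cv2.resize(b[130:280,150:300],(400,400),interpolation=2)]))
s=arm.get_state();print(s["clock"],s["tcp_pos"],s["ee_rot"],s["force"],s["grip_width"])
E
```

```text
6.05 [580.47258342 182.85469669  89.37409747] [ 2.04784691e-01  9.78806732e-01 -5.39793378e-04  5.66859028e-04] [ 0.13794354  1.01585194 -0.20075179] -0.0493750731709481
```

View pics/both2.png

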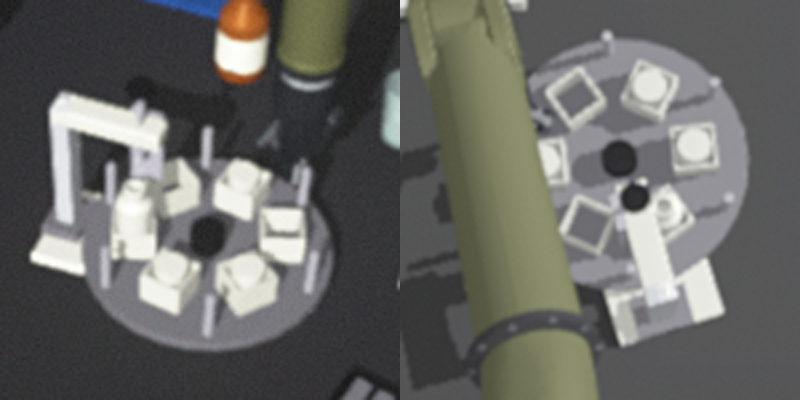

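The right half shows the pegs at (607,36), (716,82), (729,198) and (632,268), the bottle mouth at (671,208) close to the arm, and the button at (635,198). The forearm stays left of the head, so I can keep pushing the same peg.

```bash
python3 - <<'E'
from h import *
uv=np.array([(607,36),(716,82),(729,198),(632,268),(671,208),(635,198)],float); uv=np.c_[150+(uv[:,0]-400)/2.6667,130+uv[:,1]/2.6667]
P=back("top",uv,[110]*4+[143,272])[:,:2]; c=np.array([531,51.])
d=P-c; print(np.degrees(np.arctan2(d[:,1],d[:,0])).round(1),np.hypot(*d.T).round(1))
s0=np.array([541+39,192.2-8.25])
for a in np.arange(69,44,-1.5):
    p=c+141.5*np.array([np.cos(np.radians(a)),np.sin(np.radians(a))]); print(a,((p-s0)/250).round(3))
E
```

```text
[   3.5  -56.4 -116.3 -176.3 -143.3 -167.8] [141.6 141.2 139.  137.7  94.7  88.8]
69.0 [ 0.007 -0.003]
67.5 [ 0.021 -0.009]
66.0 [ 0.034 -0.015]
64.5 [ 0.048 -0.021]
63.0 [ 0.061 -0.027]
61.5 [ 0.074 -0.034]
60.0 [ 0.087 -0.042]
58.5 [ 0.1   -0.049]
57.0 [ 0.112 -0.057]
55.5 [ 0.125 -0.065]
54.0 [ 0.137 -0.074]
52.5 [ 0.149 -0.083]
51.0 [ 0.16  -0.092]
49.5 [ 0.172 -0.101]
48.0 [ 0.183 -0.111]
46.5 [ 0.194 -0.121]
45.0 [ 0.204 -0.132]
```

Emit:
{"api": "jog_arm", "payload": {"steps": [[0.014, -0.006, 0, -0.05], [0.028, -0.012, 0, -0.1], [0.041, -0.018, 0, -0.15], [0.054, -0.024, 0, -0.2], [0.067, -0.03, 0, -0.25], [0.08, -0.038, 0, -0.3], [0.09, -0.044, 0, -0.34], [0.1, -0.049, 0, -0.38], [0.108, -0.054, 0, -0.41], [0.116, -0.06, 0, -0.44], [0.12, -0.062, 0, -0.45]]}}

```text
clock: 7.15
tcp_pos: [610.0, 168.2, 89.2]
ee_rot: [0.314, 0.95, -0.0, -0.0]
force: [-4.5, 0.4, 1.5]
grip_width: -0.4
finger_force: 1.8
```

Emit:
{"api": "jog_arm", "payload": {"steps": [[0.003, -0.002, 0, -0.01], [0.006, -0.004, 0, -0.02], [0.01, -0.007, 0, -0.04], [0.013, -0.009, 0, -0.05], [0.016, -0.011, 0, -0.06], [0.02, -0.014, 0, -0.07], [0.023, -0.016, 0, -0.08], [0.026, -0.018, 0, -0.1], [0.029, -0.02, 0, -0.11], [0.032, -0.023, 0, -0.12]]}}

```text
clock: 8.15
tcp_pos: [617.9, 163.0, 89.1]
ee_rot: [0.341, 0.94, 0.0, -0.0]
force: [-4.8, 1.9, -1.2]
grip_width: 0.3
finger_force: 1.9
```

Emit:
{"api": "jog_arm", "payload": {"steps": [[0.003, -0.0025, 0, -0.01], [0.006, -0.005, 0, -0.02], [0.009, -0.0075, 0, -0.04]]}}

```text
clock: 8.45
tcp_pos: [620.2, 161.1, 89.2]
ee_rot: [0.351, 0.936, 0.0, -0.0]
force: [-4.2, 0.9, -1.5]
grip_width: -0.2
finger_force: 1.9
```

Emit:
{"api": "jog_arm", "payload": {"steps": [[0.002, -0.0015, 0, -0.01], [0.003, -0.0025, 0, -0.01], [0.005, -0.004, 0, -0.02]]}}

```text
clock: 8.75
tcp_pos: [621.5, 160.2, 89.3]
ee_rot: [0.355, 0.935, 0.0, 0.0]
force: [-2.9, 0.8, -3.4]
grip_width: -0.4
finger_force: 1.9
```

Emit:
{"api": "jog_arm", "payload": {"steps": [[0.0015, -0.0012, 0, -0.01], [0.003, -0.0025, 0, -0.01]]}}

```text
clock: 8.95
tcp_pos: [622.3, 159.5, 89.3]
ee_rot: [0.358, 0.934, 0.0, 0.0]
force: [-3.4, 1.5, -3.1]
grip_width: -0.1
finger_force: 1.8
```

Emit:
{"api": "jog_arm", "payload": {"steps": [[0.0015, -0.0012, 0, -0.005], [0.003, -0.0025, 0, -0.01]]}}

```text
clock: 9.15
tcp_pos: [622.8, 159.0, 89.3]
ee_rot: [0.36, 0.933, 0.0, -0.0]
force: [-4.8, 1.8, -3.5]
grip_width: -0.0
finger_force: 2.2
```

Emit:
{"api": "jog_arm", "payload": {"steps": [[0.0015, -0.0012, 0, -0.005], [0.003, -0.0025, 0, -0.01]]}}

```text
clock: 9.35
tcp_pos: [623.6, 158.3, 89.4]
ee_rot: [0.362, 0.932, 0.0, -0.0]
force: [-4.1, 2.0, -3.0]
grip_width: -0.3
finger_force: 2.2
```

```bash
python3 - <<'E'
from h import *
b=viewer.camera("top")
cv2.imwrite("pics/top3.png",cv2.resize(b[150:260,200:310],(600,600),interpolation=2))
a=viewer.camera("scene");cv2.imwrite("pics/sc3.png",cv2.resize(a[140:240,200:300],(600,600),interpolation=2))
E
```

```text
(no output)
```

View pics/sc3.png

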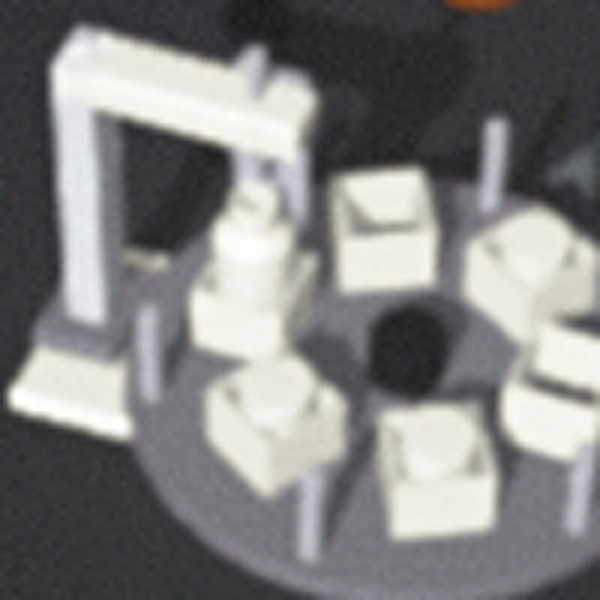

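The scene crop shows the bottle mouth at (257,205) close to the blade, which is behind it at (245–300, 160–210). Peg tops are at (148,308), (312,470) and (497,122).

```bash
python3 - <<'E'
from h import *
uv=np.array([(148,307),(313,468),(497,121),(257,203)],float)/6+[200,140]
P=back("scene",uv,[110,110,110,143])[:,:2];c=np.array([531,51.]);d=P-c
print(np.degrees(np.arctan2(d[:,1],d[:,0])).round(1),np.hypot(*d.T).round(1))
# predicted pixels in crop of bottle mouth for head angle
E
```

```text
[-137.5  -74.5   98.9 -165.6] [131.7 136.4 142.9  78.2]
```

Emit:
{"api": "jog_arm", "payload": {"steps": [[0.0015, -0.0012, 0, -0.005], [0.003, -0.0025, 0, -0.01]]}}

```text
clock: 9.65
tcp_pos: [624.2, 157.8, 89.3]
ee_rot: [0.365, 0.931, 0.0, -0.0]
force: [-4.7, 2.7, -1.4]
grip_width: 0.4
finger_force: 2.8
```

Emit:
{"api": "jog_arm", "payload": {"steps": [[0.0015, -0.0012, 0, -0.005], [0.003, -0.0025, 0, -0.01]]}}

```text
clock: 9.85
tcp_pos: [624.5, 157.6, 89.3]
ee_rot: [0.367, 0.93, 0.0, -0.001]
force: [-6.2, 3.1, -0.7]
grip_width: 0.0
finger_force: 3.5
```

Emit:
{"api": "jog_arm", "payload": {"steps": [[0.0015, -0.0012, 0, -0.005], [0.003, -0.0025, 0, -0.01]]}}

```text
clock: 10.05
tcp_pos: [624.7, 157.4, 89.3]
ee_rot: [0.369, 0.929, 0.0, -0.001]
force: [-8.1, 4.9, -0.6]
grip_width: 0.0
finger_force: 4.3
```

Emit:
{"api": "jog_arm", "payload": {"steps": [[0, 0, 0, 0], [0, 0, 0, 0]]}}

```text
clock: 10.25
tcp_pos: [624.7, 157.5, 89.3]
ee_rot: [0.369, 0.929, 0.0, -0.001]
force: [-8.5, 3.8, -0.4]
grip_width: 0.1
finger_force: 4.0
```

Force climbed to 9.4 N with almost no motion, so the bottle is against the blade. I'll back off, rise, and look from above.

Emit:
{"api": "jog_arm", "payload": {"steps": [[-0.01, 0.009, 0, 0], [-0.03, 0.026, 0, 0], [-0.05, 0.043, 0, 0], [-0.05, 0.043, 0.1, 0], [-0.05, 0.043, 0.25, 0], [-0.05, 0.043, 0.4, 0], [-0.05, 0.043, 0.55, 0], [-0.05, 0.043, 0.7, 0], [-0.05, 0.043, 0.85, 0], [-0.05, 0.043, 0.92, 0], [-0.05, 0.043, 0.92, 0]]}}

```text
clock: 11.35
tcp_pos: [615.4, 166.7, 323.7]
ee_rot: [0.37, 0.929, 0.003, 0.003]
force: [0.2, 0.3, -0.2]
grip_width: 0.1
finger_force: 0.0
```

```bash
python3 - <<'E'
from h import *
b=viewer.camera("top");a=viewer.camera("scene")
cv2.imwrite("pics/both4.png",np.hstack([cv2.resize(a[150:210,210:270],(400,400),interpolation=2),cv2.resize(b[160:260,200:300],(400,400),interpolation=2)]))
s=arm.get_state();print(s["clock"],s["tcp_pos"],s["ee_rot"],s["force"])
g=proj("top",[[443.5,32,272]])[0]; print((g-[200,160])*4+[400,0])
E
```

```text
11.45 [613.58353679 166.74622506 319.18780998] [3.69580613e-01 9.29198538e-01 1.96870914e-04 4.55656637e-04] [-0.33052605 -0.1006351  -0.22795694]
[552.97083757 178.01006677]
```

View pics/both4.png

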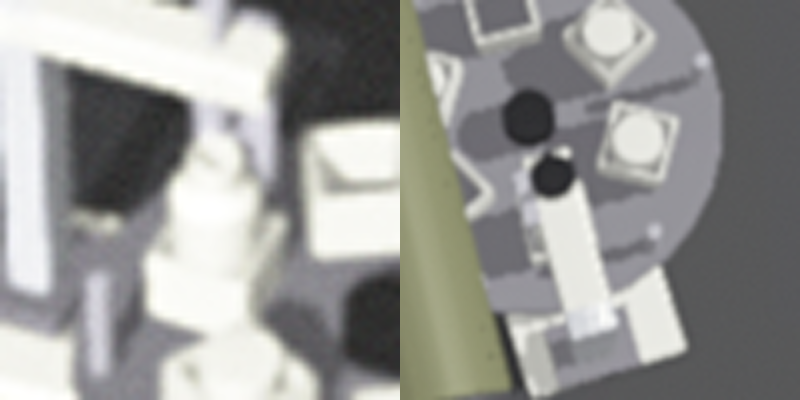

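Button at (552,177), matching the predicted (553,178). The bottle is under the probe and against the blade. Moving above the button.

Emit:
{"api": "jog_arm", "payload": {"steps": [[-0.06, -0.05, 0, 0], [-0.14, -0.11, 0, 0], [-0.23, -0.18, 0, 0], [-0.32, -0.25, 0, 0], [-0.41, -0.33, 0, 0], [-0.5, -0.4, 0, 0], [-0.58, -0.46, 0, 0], [-0.64, -0.51, 0, 0], [-0.68, -0.54, 0, 0], [-0.68, -0.54, 0, 0], [-0.68, -0.54, 0, 0]]}}

```text
clock: 12.55
tcp_pos: [443.6, 32.5, 318.9]
ee_rot: [0.369, 0.929, 0.0, -0.0]
force: [0.5, -0.0, -0.3]
grip_width: -0.6
finger_force: 0.0
```

Emit:
{"api": "jog_arm", "payload": {"steps": [[0, 0, -0.04, 0], [0, 0, -0.08, 0], [0, 0, -0.11, 0], [0, 0, -0.12, 0], [0, 0, -0.12, 0]]}}

```text
clock: 13.05
tcp_pos: [443.2, 31.9, 288.6]
ee_rot: [0.369, 0.929, -0.0, -0.0]
force: [-0.1, 0.7, 0.0]
grip_width: -0.2
finger_force: 0.0
```

Emit:
{"api": "jog_arm", "payload": {"steps": [[0, 0, -0.008, 0], [0, 0, -0.016, 0], [0, 0, -0.024, 0], [0, 0, -0.032, 0], [0, 0, -0.04, 0], [0, 0, -0.048, 0], [0, 0, -0.056, 0], [0, 0, -0.06, 0]]}}

```text
clock: 13.85
tcp_pos: [443.5, 31.9, 274.5]
ee_rot: [0.369, 0.929, 0.0, 0.0]
force: [-0.9, -0.3, 4.2]
grip_width: 0.1
finger_force: 1.9
```

Emit:
{"api": "jog_arm", "payload": {"steps": [[0, 0, -0.004, 0], [0, 0, -0.008, 0], [0, 0, -0.012, 0], [0, 0, -0.016, 0]]}}

```text
clock: 14.25
tcp_pos: [443.5, 31.9, 270.3]
ee_rot: [0.369, 0.929, 0.0, 0.0]
force: [-1.5, 0.0, 3.8]
grip_width: 0.1
finger_force: 1.9
```

Emit:
{"api": "jog_arm", "payload": {"steps": [[0, 0, -0.004, 0], [0, 0, -0.008, 0]]}}

```text
clock: 14.45
tcp_pos: [443.5, 31.9, 268.3]
ee_rot: [0.369, 0.929, 0.0, 0.0]
force: [-1.1, -0.5, 3.5]
grip_width: 0.0
finger_force: 1.9
```

Emit:
{"api": "jog_arm", "payload": {"steps": [[0, 0, -0.004, 0], [0, 0, -0.008, 0]]}}

```text
clock: 14.65
tcp_pos: [443.5, 31.9, 266.3]
ee_rot: [0.369, 0.929, 0.0, 0.0]
force: [-0.9, -0.7, 4.1]
grip_width: 0.0
finger_force: 1.9
```

Emit:
{"api": "jog_arm", "payload": {"steps": [[0, 0, -0.004, 0], [0, 0, -0.008, 0], [0, 0, -0.012, 0]]}}

```text
clock: 14.95
tcp_pos: [443.5, 31.9, 263.3]
ee_rot: [0.369, 0.929, 0.0, 0.0]
force: [-0.5, 0.4, 4.5]
grip_width: -0.2
finger_force: 1.9
```

Emit:
{"api": "jog_arm", "payload": {"steps": [[0, 0, -0.006, 0], [0, 0, -0.012, 0], [0, 0, -0.018, 0], [0, 0, -0.024, 0]]}}

```text
clock: 15.35
tcp_pos: [443.5, 31.9, 257.2]
ee_rot: [0.369, 0.929, 0.0, 0.0]
force: [-1.0, -0.5, 3.4]
grip_width: 0.1
finger_force: 2.0
```

Emit:
{"api": "jog_arm", "payload": {"steps": [[0, 0, -0.008, 0], [0, 0, -0.016, 0], [0, 0, -0.024, 0], [0, 0, -0.032, 0], [0, 0, -0.04, 0], [0, 0, -0.048, 0], [0, 0, -0.056, 0], [0, 0, -0.064, 0], [0, 0, -0.072, 0]]}}

```text
clock: 16.25
tcp_pos: [443.5, 32.0, 239.2]
ee_rot: [0.369, 0.929, 0.0, 0.0]
force: [-0.4, -0.7, 4.0]
grip_width: 0.0
finger_force: 2.0
```

Now the last millimetres, slowly, until the end stop.

Emit:
{"api": "jog_arm", "payload": {"steps": [[0, 0, -0.004, 0], [0, 0, -0.008, 0], [0, 0, -0.012, 0], [0, 0, -0.016, 0]]}}

```text
clock: 16.65
tcp_pos: [443.5, 31.9, 235.3]
ee_rot: [0.369, 0.929, 0.0, 0.0]
force: [0.4, -0.7, 3.8]
grip_width: -0.3
finger_force: 1.9
```

Emit:
{"api": "jog_arm", "payload": {"steps": [[0, 0, -0.002, 0], [0, 0, -0.004, 0]]}}

```text
clock: 16.85
tcp_pos: [443.5, 31.9, 234.3]
ee_rot: [0.369, 0.929, 0.0, 0.0]
force: [-0.2, 0.4, 3.7]
grip_width: 0.1
finger_force: 1.9
```

Emit:
{"api": "jog_arm", "payload": {"steps": [[0, 0, -0.002, 0], [0, 0, -0.004, 0]]}}

```text
clock: 17.05
tcp_pos: [443.5, 32.0, 233.4]
ee_rot: [0.369, 0.929, 0.0, 0.0]
force: [0.4, -0.3, 3.6]
grip_width: 0.1
finger_force: 1.9
```

Emit:
{"api": "jog_arm", "payload": {"steps": [[0, 0, -0.002, 0], [0, 0, -0.004, 0]]}}

```text
clock: 17.25
tcp_pos: [443.5, 31.9, 233.0]
ee_rot: [0.369, 0.929, 0.0, 0.0]
force: [-1.9, -1.1, 10.2]
grip_width: -0.2
finger_force: 5.2
```

Emit:
{"api": "jog_arm", "payload": {"steps": [[0, 0, -0.001, 0], [0, 0, -0.002, 0]]}}

```text
clock: 17.45
tcp_pos: [443.6, 31.9, 233.0]
ee_rot: [0.369, 0.929, 0.0, 0.0]
force: [-3.4, -0.6, 12.1]
grip_width: -0.1
finger_force: 5.9
```

Emit:
{"api": "jog_arm", "payload": {"steps": [[0, 0, -0.001, 0], [0, 0, -0.002, 0]]}}

```text
clock: 17.65
tcp_pos: [443.6, 32.0, 233.0]
ee_rot: [0.369, 0.929, 0.0, 0.0]
force: [-3.6, -0.9, 15.0]
grip_width: 0.2
finger_force: 7.3
```

End stop reached at 233.0, exactly as expected. Letting go.

Emit:
{"api": "jog_arm", "payload": {"steps": [[0, 0, 0.01, 0], [0, 0, 0.04, 0], [0, 0, 0.1, 0], [0, 0, 0.2, 0], [0, 0, 0.3, 0], [0, 0.1, 0.4, 0], [0, 0.25, 0.4, 0], [0, 0.4, 0.4, 0], [0, 0.55, 0.4, 0], [0, 0.6, 0.4, 0], [0, 0.6, 0.4, 0], [0, 0.6, 0.4, 0]]}}

```text
clock: 18.85
tcp_pos: [443.6, 180.5, 331.0]
ee_rot: [0.37, 0.929, -0.001, 0.0]
force: [0.8, -0.8, -0.7]
grip_width: 0.1
finger_force: 0.0
```

```bash
python3 - <<'E'
from h import *
b=viewer.camera("top");a=viewer.camera("scene")
cv2.imwrite("pics/both5.png",np.hstack([cv2.resize(a[140:240,200:300],(400,400),interpolation=2),cv2.resize(b[160:260,200:300],(400,400),interpolation=2)]))
s=arm.get_state();print(s["clock"],s["tcp_pos"],s["force"])
for z in(225,272): print((proj("top",[[443.5,32,z]])[0]-[200,160])*4+[400,0],(proj("scene",[[443.5,32,z]])[0]-[200,140])*4)
E
```

```text
18.95 [443.86069974 179.96068949 331.41920643] [-0.72706635 -0.35889654 -0.30826231]
[554.63599901 190.18462254] [159.59268443  51.71055881]
[552.97083757 178.01006677] [159.64212718   4.27024262]
```

View pics/both5.png

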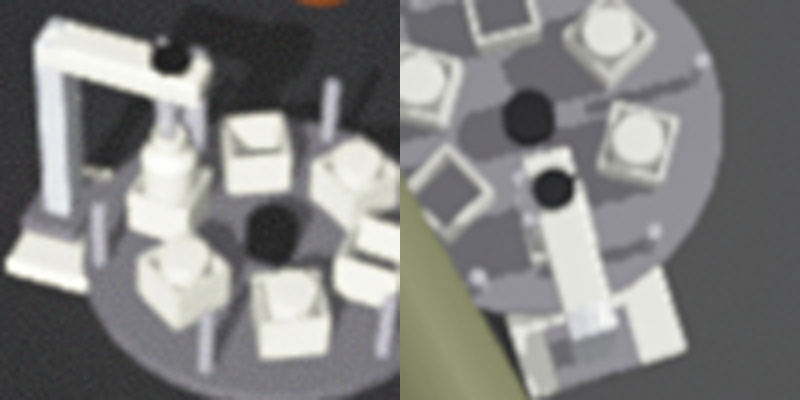

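The button now sits at (553,189) in the top view and about (170,55) in the scene view, which matches the fully-down position. The rod runs into the bottle's mouth at (168,135), the bottle is upright, and the arm is clear.

```bash
python3 -c "
from bench import job_done
print(job_done())"
```

```text
the job is handed in; nothing more can be done
None
```

The job is handed in (no verdict was returned): the bottle rests against the stop blade, the probe is fully down in its mouth, and the arm is clear; the highest forces I read were about 9.4 N on the carousel and 15 N on the button.

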